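Centre the jar and arm the run-out turntable

TASK

Get the run-out check ready: without picking it up, nudge the open jar until it stands central on the turntable, with the engraved ring showing all round its foot, and only then arm the drive at the control box - lift the sprung guard cover, throw the toggle beneath it fully over to the back of the box, and let the cover drop shut over it. Keep the jar upright, and leave the other things on the bench where they lie.

Things in the scene. Friction and masses are not known exactly. Their poses are not given: they have to be found in the camera images.
- jar: open white plastic jar without its lid, 68 mm outer diameter, 78 mm high, about 90 g, standing loose on the turntable; origin at the centre of its underside, z up along its axis. Pushed low down (below 30 mm) it slides without tipping.
- platen_mark (a point): centre of the top face of the turntable's flat round platen (aluminium, 130 mm diameter, top face 42 mm above the bench, fixed: gear-locked while the drive is off). A dark cross and a dark engraved ring of 80 mm inner diameter lie round this point. The turntable's round grey housing is 148 mm in diameter.
- control_box: grey control box, fixed, 150 x 150 mm; origin at the centre of its underside, x from its low front to its high back, z up. Its top deck slopes up to the back at 8 degrees: 48 mm high at the front edge, 69 mm at the back edge. Small fixed fittings up to 12 mm high stand at the deck's sides.
- deck (a point): point on the sloping deck at the toggle's foot, 57 mm above the bench, with a frame: x up the slope to the back, z square off the deck. In it: toggle pivot at x 0, z 6 mm; cover hinge axis along y at x 50, z 20 mm; the deck's front edge at x -66. Two fixed side walls flank the toggle, 26 mm high, x -24 to 58, 75 mm apart inside.
- guard (a joint): angle of the guard cover: 0 shut, grows as its front is lifted, stop at 0.60 rad, so it always hangs over the toggle and the tool must come in under it, tilted. A spring always shuts it (1.3 to 2.5 N at the lip). Shut, it is a flat smooth steel flap 90 mm wide, 80 mm from hinge to front, its underside 48 mm off the deck. The front is open below the lip.
- guard_lip (a point): middle of the underside of the cover's front lip, moves with the cover. The lip is edged with a smooth black nylon bead, 86 mm wide, that slides easily up the face of a tilted finger pushed in under it. Shut, this point is at deck x -30, z 32 mm, with 29 mm of free height beneath it (a 3 mm switch plate lies there, x -42 to 62).
- toggle (a joint): angle of the toggle under the cover: 0 off, leaning 20 degrees towards the box's front; 0.70 rad on, leaning 20 degrees to its back. It snaps over its middle (0.35) to either end by itself; about 1.5 N at its tip moves it.
- toggle_tip (a point): centre of the toggle's thick end, 3 mm below its very tip; steel bat lever 34 mm long from its pivot, 10 mm thick at the end. Off, it is at deck x -11, z 35 mm; on, at x +11.
- cap: bystander: white jar cap, 68 mm diameter, 19 mm high, lying on the bench behind the turntable; origin at the centre of its underside
- pen: bystander: ball pen, 145 mm long, 9 mm high, lying on the bench near the front; origin at its middle
- closed_jar: bystander: white jar with its lid on, 68 mm diameter, 84 mm high; origin at the centre of its underside
- tape: bystander: roll of packing tape lying flat, 96 mm diameter, 48 mm high; origin at the centre of its underside
- block: bystander: black rubber block 40 x 60 x 22 mm near the front edge; origin at the centre of its underside

How it is judged:
On the way, in this order (a step that is already met when the one before it is completed fails the run):
1. the jar stands central on the ring (within 6 mm), upright, let go, with the switch still off (horizontal distance between jar and platen_mark below 0.006 m and angle between jar's own z axis and vertical below 0.08 rad and contact force between the fingers and jar below 0.05 N and linear speed of jar below 0.01 m/s and value of joint toggle below 0.15 rad), for 0.2 s.
2. with the cover lifted, the toggle is thrown on (value of joint toggle above 0.6 rad and value of joint guard above 0.2 rad), for 0.05 s.
At the end, for the whole second after the job is handed in: The toggle is on (over 0.6 rad), the guard cover is shut over it (under 0.06 rad), and the jar stands upright and still on the platen with its centre within 6 mm of the ring's centre (value of joint toggle above 0.6 rad and value of joint guard below 0.06 rad and horizontal distance between jar and platen_mark below 0.006 m and angle between jar's own z axis and vertical below 0.08 rad and z of jar in the frame of platen_mark below 0.004 m and linear speed of jar below 0.01 m/s); the robot touches nothing.
It fails at once if the jar is lifted more than 15 mm off the platen (z of jar in the frame of platen_mark above 0.015 m).
It fails at once if the jar is tipped by more than 20 degrees (angle between jar's own z axis and vertical above 0.35 rad).
It fails at once if a bystander (cap, pen, closed jar, tape roll or rubber block) is moved by more than 30 mm (distance of any of cap, pen, closed_jar, tape, block from where it was at the start of the episode above 0.03 m).
It also fails if it takes over 45 s, if anything falls off the work surface, if the arm or the gripper's body presses on something with over 40 N, if the wrist force passes 120 N, or if a joint passes its speed limit or range.

ROBOT

A 6-joint arm with a two-finger parallel gripper is mounted at the origin on a cart in front of the work surface, level with it; the furniture and walls round the work are solid. World frame = base frame: x ahead of the robot, y to its left, z up, the work surface at z = 0. Lengths are in m, angles in rad, forces in N, time in s.
With the tool pointing down it reaches from about 0.25 to 0.725 m from the base axis. Payload 4 kg.
Tool frame: the origin (TCP) lies midway between the tips of the shut fingers; the grasp point (between the pads) lies 19 mm behind it; z points along the fingers, y is the line along which they close (so a half turn about z gives the same grasp; the last joint's range is limited). The gripper opens to 85 mm and grips with 20 to 120 N. Pads are 22 mm wide; open, the fingers measure 114 mm over their backs; the gripper's body (76 mm by 85 mm) begins 54 mm behind the grasp point. The pads swing forward as they close: fully open they stand 13 mm farther back than shut.
Start: joints at [0, 0.241, 0.005, 1.335, 0, 1.571], TCP at [0.5, -0, 0.231] pointing down, gripper open.
Joint ranges: [-2.72, 2.72], [-1.05, 1.87], [-1.09, 1.28], [-1.99, 2.15], [-1.42, 1.44], [-3.14, 3.14]. Speed limits (rad/s): [2.79, 2.79, 3.14, 3.14, 3.14, 3.14].

INTERFACE

Orientations are given as a unit quaternion [x, y, z, w].
In Python, from workcell import get_obs, camera, job_done, silhouettes gives the robot as it stands. The module is installed in compiled form; this text tells all that it offers.
- The arm moves only by the tool drive_tool, never from a script. Its argument "increments" is a list of rows, each a list of 3 entries, a list of its own where there are three numbers: the shift along the world's x, y, z in mm, then the turn, a rotation vector about the world's x, y, z in degrees, then the opening, from 0 (shut) to 1 (fully open). A call has 1 to 8 rows; each row shifts and turns the commanded pose from where the row before left it; what a row does not reach is not made up. A row lasts 1/12 s, in which the tool goes at most 41.7 mm and 7.16 degrees, less where a joint would pass 70% of its speed; a pose out of reach is approached as far as the arm can. A call is refused whole if a number of a shift passes 41.7 or a number of a turn 7.16, either way. A call with a gripper value outside its range is refused whole. The fingers move at their own pace and stop on an object; the grip force is fixed at half the most. Time passes only in rows, so rows that do not move let the fingers close. It gives the time, the measured TCP pose, the force, the opening and the grip force at its end, in the units of the state.
- get_obs(): the state, without advancing time (a new reading comes with each control period).
- camera(name): name is "scene" or "side" or "wrist"; returns a dict with "image" (420x560x3 uint8, red, green, blue), "K" (3x3 intrinsics, pixels), "view" (4x4, takes a point from world to camera coordinates). Camera axes: x right, y down, z forward; pixel columns grow to the right and rows downward; lengths in m; the calibration is good to about 2 mm. A picture is of the moment at which its call begins. There is no depth.
- job_done(): hands the job in; it is judged then, once.
Trained networks look in a picture, given as the dict that the camera call returned (one of the last four; its "shot" number tells which), for a name from the list of things; names that differ only in an ending like _2 or _b are one class to them, and where a whole thing is asked for, a point or a joint stands for the part that bears it (a point fixed in the world has none). Each returns a list of dicts, best first, with "conf" (0 to 1); they miss things now and then, are a little off and sometimes report something else, mostly with a low value. They report only what shows in the picture. A call takes as long as a camera call.
- silhouettes(query, picture): "region" (420x560 bool, what is visible of it) and "bbox" ([left, top, right, bottom] in pixels, round what is visible of it).
The state is a dict: "clock": time; "joint_pos": joint angles; "joint_vel": joint speeds; "tau": joint torques, N m; "eef_pos": TCP position; "tool_rot": TCP orientation; "ft_force": force on the tool from outside, world axes, zero at the start; "ft_torque": the same for the moment, N m; "grip_width": finger opening in m; "grasp_force": force on a finger pad.
Only numpy, scipy, OpenCV 4.12 (cv2) and the standard library are available. Lean on these libraries where they do the work, as an engineer would, in place of code of your own. Each camera call takes 0.05 s, during which the arm holds its last target. There are 200 camera calls.

## Working session

There is one attempt and no reset: what is moved stays moved. The work goes in short steps, Python scripts to look and compute and a tool call to move; the robot and the scene stay as the last step left them, time stands still between calls to the robot, and variables do not carry over. Pictures are saved under pics/ and viewed, at most 10 in all, crops included, and the job is handed in when it is done.

Besides the shell and the picture viewer there is one more tool, called as name(argument=value, ...) on one line, values as JSON. drive_tool: Moves the arm, as the interface text tells. Its arguments: {"type":"object","properties":{"increments":{"type":"array"}},"required":["increments"]}

```bash
mkdir -p pics
cat > h.py <<'E'
import numpy as np, cv2
from workcell import get_obs, camera, job_done, silhouettes
def save(p,n): cv2.imwrite('pics/'+n, p['image'][:,:,::-1])
def proj(p,X):
    X=np.atleast_2d(X); c=X@p['view'][:3,:3].T+p['view'][:3,3]; u=c@p['K'].T; return u[:,:2]/u[:,2:]
def onplane(p,uv,z):
    R=p['view'][:3,:3];t=p['view'][:3,3];o=-R.T@t
    d=R.T@np.linalg.solve(p['K'],[uv[0],uv[1],1.]); return o+d*(z-o[2])/d[2]
E
python3 - <<'E'
from h import *
a=camera('scene');b=camera('side')
cv2.imwrite('pics/a.png',a['image'][:,:,::-1]);cv2.imwrite('pics/b.png',b['image'][:,:,::-1])
for n,p in(('scene',a),('side',b)):
    print(n,'cam',(-p['view'][:3,:3].T@p['view'][:3,3]).round(3),'fwd',p['view'][2,:3].round(2))
    for q in ['jar','control_box','guard','toggle','cap','pen','closed_jar','tape','block']:
        for s in silhouettes(q,p)[:2]: print(q,round(s['conf'],2),np.round(s['bbox']))
E
```

```text
scene cam [-0.035 -0.962  0.738] fwd [ 0.41  0.79 -0.47]
jar 0.92 [248. 181. 272. 214.]
jar 0.28 [226. 202. 275. 233.]
control_box 0.6 [327. 214. 409. 280.]
guard 0.64 [344. 214. 392. 245.]
cap 0.57 [315. 208. 336. 227.]
cap 0.4 [226. 203. 276. 232.]
pen 0.72 [267. 282. 325. 289.]
closed_jar 0.79 [198. 174. 220. 204.]
tape 0.95 [225. 173. 254. 197.]
block 0.8 [200. 225. 224. 243.]
side cam [ 0.423 -0.685  0.706] fwd [ 0.1   0.79 -0.61]
jar 0.86 [260. 174. 284. 210.]
jar 0.66 [324. 217. 351. 231.]
control_box 0.84 [320. 243. 398. 319.]
guard 0.64 [335. 241. 383. 284.]
guard 0.2 [318. 242. 402. 316.]
toggle 0.68 [256. 175. 285. 214.]
toggle 0.41 [208. 212. 229. 225.]
cap 0.81 [323. 217. 349. 233.]
pen 0.61 [239. 300. 293. 311.]
closed_jar 0.66 [228. 153. 251. 188.]
closed_jar 0.16 [319. 244. 398. 316.]
tape 0.73 [262. 165. 290. 178.]
tape 0.21 [261. 176. 283. 211.]
block 0.66 [208. 209. 233. 224.]
```

View pics/a.png

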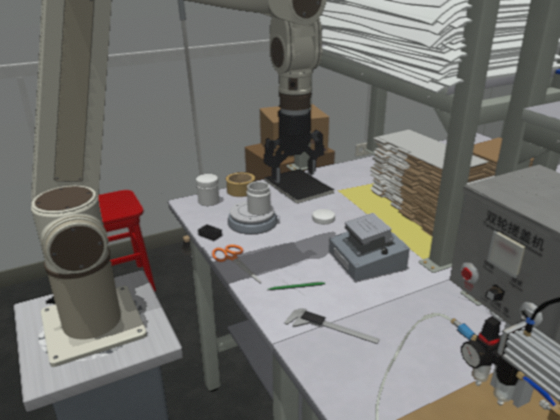

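View pics/b.png

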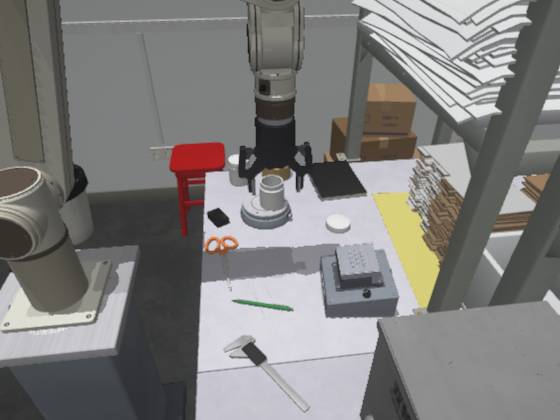

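The scene picture shows the jar at (260,198), standing off-centre towards the back of the turntable (252,217), with the control box at (368,248). The side picture shows the jar at (271,192), the turntable at (265,209) and the box at (358,280).

```bash
cat > fit.py <<'E'
from h import *
from scipy.optimize import minimize
def mask(p,X):
    m=np.zeros((420*4,560*4),np.uint8); cv2.fillConvexPoly(m,cv2.convexHull((proj(p,X)*4+1.5).round().astype(np.int32)),1); return m
def fit(shape,items,x0,step):
    regs=[(p,cv2.resize(r.astype(np.uint8),None,fx=4,fy=4,interpolation=0)) for p,r in items]
    def cost(x):
        c=0
        for p,r in regs:
            m=mask(p,shape(x)); c+=1-(m&r).sum()/max(1,(m|r).sum())
        return c
    best=None
    for k in range(3):
        r=minimize(cost,x0 if best is None else best.x,method='Nelder-Mead',options=dict(initial_simplex=np.vstack([x0 if best is None else best.x]+[(np.array(x0 if best is None else best.x)+np.eye(len(x0))[i]*step[i]) for i in range(len(x0))]),xatol=1e-4,fatol=1e-4)); best=r
    return best.x,best.fun/len(items)
th=np.linspace(0,2*np.pi,60)
def cyl(x,r,z0,z1): return np.vstack([np.c_[x[0]+r*np.cos(th),x[1]+r*np.sin(th),0*th+z] for z in (z0,z1)])
def box(x):
    c,s=np.cos(x[2]),np.sin(x[2]); P=np.array([[sx*.075,sy*.075,z] for sx in(-1,1) for sy in(-1,1) for z in(0,.048 if sx<0 else .069)])
    return np.c_[x[0]+c*P[:,0]-s*P[:,1],x[1]+s*P[:,0]+c*P[:,1],P[:,2]]
E
python3 - <<'E'
from fit import *
a=camera('scene');b=camera('side');w=camera('wrist');save(w,'w.png')
print('wcam',(-w['view'][:3,:3].T@w['view'][:3,3]).round(3),'fwd',w['view'][2,:3].round(2))
def best(q,p): return silhouettes(q,p)[0]['region']
for q,uv,z in (('jar',(272,209),.042),('turnt',(265,209),.042),('closed',(240,186),0),('cap',(338,229),0),('block',(218,218),0),('tape',(274,176),0),('pen',(266,305),0),('box',(358,285),.0)):
    print(q,onplane(b,uv,z).round(3))
sb=best('control_box',a),best('control_box',b)
for y0 in(-.3,0,.3,-.6,.6): 
    x=onplane(b,(358,290),.03); print('box',fit(box,[(a,sb[0]),(b,sb[1])],[x[0],x[1],y0],[.02,.02,.15]))
x=onplane(b,(272,207),.042)
print('jar',fit(lambda x:cyl(x,.034,.042,.12),[(a,best('jar',a)),(b,best('jar',b))],x[:2],[.02,.02]))
E
```

```text
wcam [0.501 0.07  0.374] fwd [ 0.   -0.27 -0.96]
jar [0.513 0.212 0.042]
turnt [0.494 0.214 0.042]
closed [0.431 0.406 0.   ]
cap [0.691 0.152 0.   ]
block [0.36  0.245 0.   ]
tape [0.546 0.452 0.   ]
pen [ 0.466 -0.091  0.   ]
box [ 0.687 -0.059  0.   ]
box (array([ 0.67534129, -0.07134716, -0.11778997]), np.float64(0.09254264126156114))
box (array([ 0.67482141, -0.07150517, -0.12198701]), np.float64(0.09268431981586295))
box (array([ 0.67502617, -0.07167303, -0.12308143]), np.float64(0.09311314877903692))
box (array([ 0.67487143, -0.07112472, -0.11659989]), np.float64(0.09292804191484283))
box (array([ 0.67519485, -0.07094174, -0.12113802]), np.float64(0.09232493101641531))
jar (array([0.51586252, 0.23866768]), np.float64(0.1135165346573479))
```

View pics/w.png

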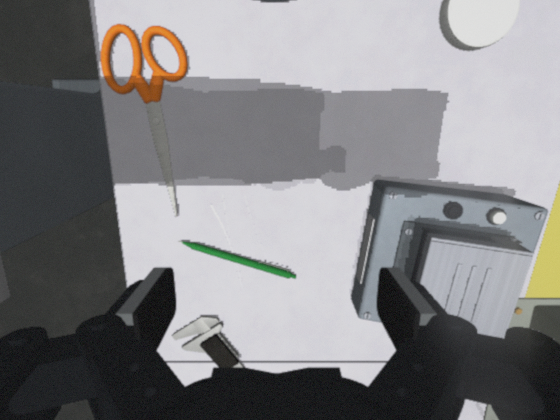

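The wrist picture shows the box on the right at (450,250), its front towards the robot, the pen at (238,258) and the cap at (480,15). I'll move over the turntable for a close look.

drive_tool(increments=[[[0, 40, 0], [0, 0, 0], 0], [[0, 40, 0], [0, 0, 0], 0], [[0, 40, 0], [0, 0, 0], 0], [[0, 30, 10], [0, 0, 0], 0], [[0, 0, 0], [0, 0, 0], 0]])

```text
clock: 1.77
eef_pos: [0.5005, 0.1552, 0.2425]
tool_rot: [0.705, 0.709, 0.002, -0.0]
ft_force: [0.7, -0.7, 0.7]
grip_width: 0.0257
grasp_force: 0.0
```

Run:
```python
from fit import *
w=camera('wrist');save(w,'w2.png')
s=silhouettes('jar',w)
for k in s[:3]: print(k['conf'],k['bbox'])
print(fit(lambda x:cyl(x,.034,.042,.12),[(w,s[0]['region'])],[.515,.235],[.02,.02]))
print(get_obs()['eef_pos'])
```

```text
0.72 [250.0, 53.4, 339.0, 144.6]
0.53 [414.4, 140.5, 484.5, 203.5]
0.21 [234.3, 358.5, 274.6, 375.4]
(array([0.5146793 , 0.23475252]), np.float64(0.12122337678809236))
[0.50006711 0.15107232 0.24144684]
```

View pics/w2.png

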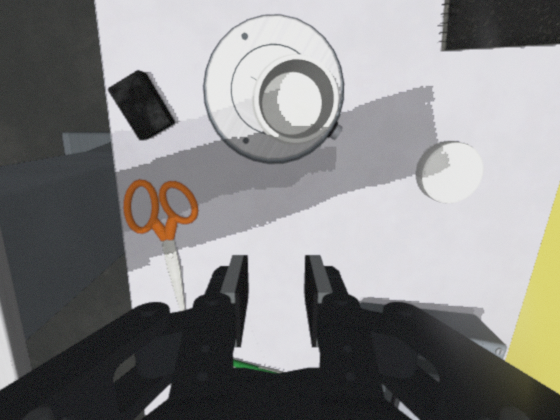

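The wrist view shows the turntable centred near (274,88). The jar stands right of centre, with its rim at (296,97), and the ring is visible to its left at (232,90). I'll fit the platen edge and ring.

```bash
cat > plat.py <<'E'
from fit import *
def rect(p,c=(.50,.235),z=.042,half=.08,s=4000):
    # rectified top view of plane z: pixel (i,j): x right, y up
    n=int(2*half*s); q=np.array([[c[0]-half,c[1]+half,z],[c[0]+half,c[1]+half,z],[c[0]+half,c[1]-half,z],[c[0]-half,c[1]-half,z]])
    H=cv2.getPerspectiveTransform(proj(p,q).astype(np.float32),np.float32([[0,0],[n,0],[n,n],[0,n]]))
    return cv2.warpPerspective(p['image'],H,(n,n),flags=cv2.INTER_CUBIC)
def ringfit(g,c,half,s,r,jar=None,sgn=-1,rng=.02):
    # best centre for dark ring of radius r: minimise mean brightness
    g=cv2.GaussianBlur(g,(0,0),3).astype(np.float32); best=[]
    t=np.linspace(0,2*np.pi,180)
    gx=np.arange(-rng,rng+1e-9,.0005)
    for dx in gx:
        for dy in gx:
            x=c[0]+dx+r*np.cos(t);y=c[1]+dy+r*np.sin(t)
            def smp(rr):
                x=c[0]+dx+rr*np.cos(t);y=c[1]+dy+rr*np.sin(t)
                j=np.clip(((x-c[0]+half)*s).astype(int),0,g.shape[1]-1);i=np.clip(((c[1]+half-y)*s).astype(int),0,g.shape[0]-1);return g[i,j]
            d=smp(r)-.5*(smp(r-.003)+smp(r+.003))
            if jar is not None:
                ok=np.hypot(x-jar[0],y-jar[1])>.0; 
            best.append((np.median(np.clip(d,-15,15)) if jar is None else np.clip(d,-12,12).mean(),c[0]+dx,c[1]+dy))
    return min(best)
E
python3 - <<'E'
from plat import *
w=camera('wrist')
c=(.50,.235);h=.085;s=4000
R=rect(w,c,.042,h,s); cv2.imwrite('pics/r.png',cv2.resize(R,(600,600))[:,:,::-1])
g=cv2.cvtColor(R,cv2.COLOR_RGB2GRAY)
for r in (.039,.040,.0405,.041,.042,.064,.065,.066,.074): print(r,ringfit(g,c,h,s,r,jar=1,rng=.015))
E
```

```text
Traceback (most recent call last):
  File "plat.py", line 20, in ringfit
    ok=np.hypot(x-jar[0],y-jar[1])>.0;
                  ~~~^^^
TypeError: 'int' object is not subscriptable
```

View pics/r.png

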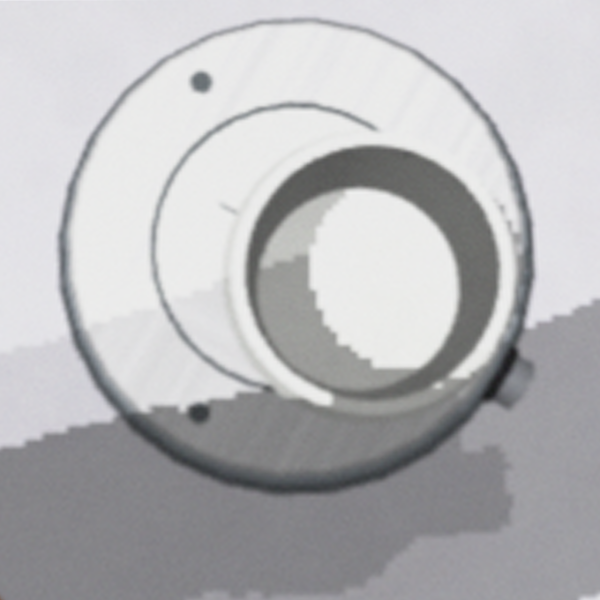

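The rectified view at platen height shows the ring centred near (296,248) px, radius about 144 px = 40.8 mm as it should be. That puts the platen centre at about (0.499, 0.250). Next is the jar rim, fitted on its own plane.

```bash
cat > rim.py <<'E'
from plat import *
def gradfit(p,c,z,rs,rng=.012,half=.06,s=3000,sgn=0,st=.0005):
    g=cv2.GaussianBlur(cv2.cvtColor(rect(p,c,z,half,s),cv2.COLOR_RGB2GRAY),(0,0),2.5).astype(np.float32)
    t=np.linspace(0,2*np.pi,120); out=[]
    def smp(cx,cy,r):
        return cv2.remap(g,((cx-c[0]+r*np.cos(t)+half)*s).astype(np.float32)[None],((c[1]+half-cy-r*np.sin(t))*s).astype(np.float32)[None],1)[0]
    for dx in np.arange(-rng,rng+1e-9,st):
        for dy in np.arange(-rng,rng+1e-9,st):
            for r in rs:
                d=smp(c[0]+dx,c[1]+dy,r+.001)-smp(c[0]+dx,c[1]+dy,r-.001)
                d=np.abs(d) if sgn==0 else sgn*d
                out.append((np.clip(d,-20,20).mean(),round(c[0]+dx,4),round(c[1]+dy,4),r))
    out.sort(reverse=True); return out[:3]
E
python3 - <<'E'
from rim import *
w=camera('wrist')
print('rim',gradfit(w,(.515,.238),.120,np.arange(.028,.0351,.0005),st=.001))
print('ring',gradfit(w,(.499,.25),.042,[.0395,.04,.0405,.041],.008))
print('platen',gradfit(w,(.499,.25),.042,[.064,.065,.066],.008,half=.09,s=2500))
a=camera('scene');b=camera('side')
for n,p in(('scene',a),('side',b)):
  print(n,'rim',gradfit(p,(.515,.238),.120,np.arange(.03,.035,.0005),st=.001)[0],'platen',gradfit(p,(.499,.25),.042,[.064,.065,.066],.01,half=.09,s=2500,st=.001)[0])
E
```

```text
rim [(np.float32(20.0), np.float64(0.517), np.float64(0.238), np.float64(0.028)), (np.float32(20.0), np.float64(0.516), np.float64(0.238), np.float64(0.0285)), (np.float32(20.0), np.float64(0.516), np.float64(0.238), np.float64(0.028))]
ring [(np.float32(14.854501), np.float64(0.5005), np.float64(0.2475), 0.041), (np.float32(14.758586), np.float64(0.501), np.float64(0.2475), 0.041), (np.float32(14.63291), np.float64(0.5), np.float64(0.2475), 0.041)]
platen [(np.float32(20.0), np.float64(0.4995), np.float64(0.249), 0.064), (np.float32(19.999372), np.float64(0.4995), np.float64(0.2485), 0.064), (np.float32(19.996614), np.float64(0.499), np.float64(0.249), 0.064)]
scene rim (np.float32(9.786572), np.float64(0.516), np.float64(0.237), np.float64(0.035)) platen (np.float32(6.7867513), np.float64(0.496), np.float64(0.241), 0.064)
side rim (np.float32(14.33912), np.float64(0.518), np.float64(0.239), np.float64(0.031)) platen (np.float32(8.402263), np.float64(0.498), np.float64(0.244), 0.064)
```

drive_tool(increments=[[[30, 40, 0], [0, 5, 0], 0], [[30, 40, 0], [0, 5, 0], 0], [[20, 8, 0], [0, 0, 0], 0], [[0, 0, -40], [0, 0, 0], 0], [[0, 0, -40], [0, 0, 0], 0], [[0, 0, -40], [0, 0, 0], 0], [[0, 0, -40], [0, 0, 0], 0], [[0, 0, -24], [0, 0, 0], 0]])

```text
clock: 2.73
eef_pos: [0.5631, 0.2138, 0.0539]
tool_rot: [0.706, 0.704, -0.056, -0.055]
ft_force: [-0.4, -0.1, -0.2]
grip_width: 0.0002
grasp_force: 0.0
```

drive_tool(increments=[[[0, 0, 0], [0, 0, 0], 0], [[0, 0, 0], [0, 0, 0], 0]])

```text
clock: 2.9
eef_pos: [0.5635, 0.2146, 0.0568]
tool_rot: [0.706, 0.704, -0.056, -0.055]
ft_force: [0.9, 0.4, 0.3]
grip_width: 0.0002
grasp_force: 0.0
```

Run:
```python
from rim import *
w=camera('wrist');s=camera('side')
R=cv2.resize(w['image'],(400,300)); S=cv2.resize(s['image'][140:260,190:350],(400,300),interpolation=cv2.INTER_CUBIC)
cv2.imwrite('pics/c.png',np.hstack([R,S])[:,:,::-1])
print(get_obs()['eef_pos'])
print('rim w',gradfit(w,(.515,.238),.120,np.arange(.028,.0351,.0005),st=.001)[0],'s',gradfit(s,(.515,.238),.120,np.arange(.03,.035,.0005),st=.001)[0])
```

```text
[0.56611315 0.21606134 0.06003491]
rim w (np.float32(14.189486), np.float64(0.521), np.float64(0.25), np.float64(0.028)) s (np.float32(9.639217), np.float64(0.513), np.float64(0.232), np.float64(0.035))
```

View pics/c.png

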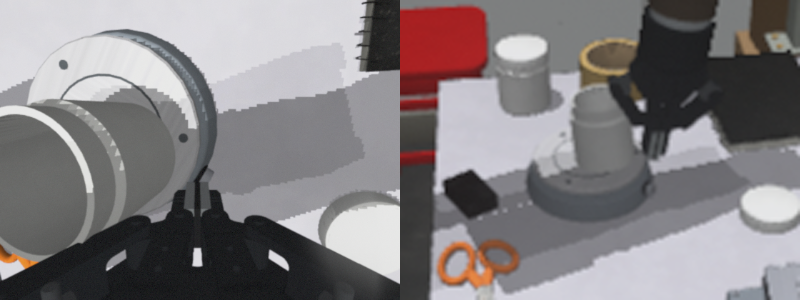

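The left half shows the fingers just beside the jar, to its right, with the jar still standing. The right half shows the same from the side, with no contact yet. The diagonal rows were clipped because the limit applies to the vector length, so I'll re-align in y before pushing.

drive_tool(increments=[[[12, 0, 0], [0, 0, 0], 0], [[4, 22, 0], [0, 0, 0], 0], [[0, 0, 0], [0, 0, 0], 0], [[0, 0, 0], [0, 0, 0], 0]])

```text
clock: 3.33
eef_pos: [0.5822, 0.2396, 0.0607]
tool_rot: [0.705, 0.706, -0.051, -0.053]
ft_force: [0.2, -0.2, -0.4]
grip_width: -0.0004
grasp_force: 0.0
```

```bash
cat > st.py <<'E'
from rim import *
def look():
    P=[];ps={}
    for n in('wrist','side','scene'): ps[n]=camera(n);P.append(get_obs()['eef_pos'])
    print('tcp',np.mean(P,0).round(4),np.ptp(P,0).round(4))
    return ps
E
python3 - <<'E'
from st import *
ps=look()
for q in ('side','scene'):
  s=silhouettes('jar',ps[q])[0]; print(q,s['conf'],s['bbox'],fit(lambda x:cyl(x,.034,.042,.12),[(ps[q],s['region'])],[.515,.235],[.02,.02]))
E
```

```text
tcp [0.5813 0.2385 0.0598] [0.0008 0.0007 0.0009]
side 0.98 [258.9, 174.1, 281.2, 212.5] (array([0.51699036, 0.23586819]), np.float64(0.08708819618850638))
scene 0.7 [249.8, 179.2, 273.9, 213.1] (array([0.51761889, 0.24323943]), np.float64(0.08580216933786633))
```

drive_tool(increments=[[[-10, 0, 0], [0, 0, 0], 0], [[-4, 0, 0], [0, 0, 0], 0], [[-4, 0, 0], [0, 0, 0], 0], [[-4, 0, 0], [0, 0, 0], 0], [[-4, 0, 0], [0, 0, 0], 0], [[-4, 0, 0], [0, 0, 0], 0], [[0, 0, 0], [0, 0, 0], 0]])

```text
clock: 4.17
eef_pos: [0.5496, 0.2383, 0.058]
tool_rot: [0.705, 0.705, -0.054, -0.054]
ft_force: [-0.1, -0.1, 0.4]
grip_width: -0.0001
grasp_force: 0.0
```

Run:
```python
from st import *
ps=look()
R=cv2.resize(ps['wrist']['image'],(400,300)); S=cv2.resize(ps['side']['image'][140:260,190:350],(400,300),interpolation=cv2.INTER_CUBIC)
cv2.imwrite('pics/d.png',np.hstack([R,S])[:,:,::-1])
for q in ('side','scene'):
  s=silhouettes('jar',ps[q])[0]; print(q,s['conf'],s['bbox'],fit(lambda x:cyl(x,.034,.042,.12),[(ps[q],s['region'])],[.515,.235],[.02,.02]))
```

```text
tcp [0.5502 0.2383 0.0579] [0.0004 0.     0.0001]
side 0.59 [251.3, 174.3, 276.6, 212.9] (array([0.49471828, 0.23745776]), np.float64(0.10653251461123026))
scene 0.76 [240.7, 180.1, 267.6, 215.6] (array([0.49316334, 0.23869136]), np.float64(0.09581635850830461))
```

View pics/d.png

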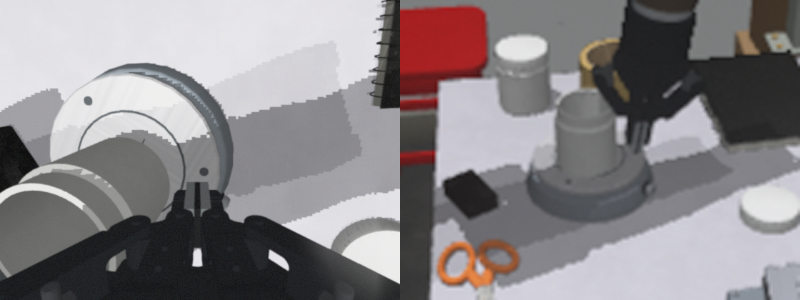

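The side view shows the jar slid left, upright, with the finger beside it. The wrist view shows the ring open on the upper right. By the silhouette fits the jar moved about -23 mm in x, so I'll withdraw and measure from above.

drive_tool(increments=[[[15, 0, 5], [0, 0, 0], 0], [[0, 0, 40], [0, 0, 0], 0], [[0, 0, 40], [0, 0, 0], 0], [[0, 0, 40], [0, 0, 0], 0], [[0, -20, 34], [0, -5, 0], 0], [[-28, -24, 14], [0, -5, 0], 0], [[-32, -24, 10], [0, 0, 0], 0], [[0, -20, 0], [0, 0, 0], 0]])

```text
clock: 5.08
eef_pos: [0.5007, 0.1498, 0.2432]
tool_rot: [0.706, 0.708, 0.007, 0.006]
ft_force: [-0.7, -0.5, -0.5]
grip_width: 0.0
grasp_force: 0.0
```

drive_tool(increments=[[[0, 0, 0], [0, 0, 0], 0], [[0, 0, 0], [0, 0, 0], 0]])

```text
clock: 5.25
eef_pos: [0.5064, 0.1504, 0.2416]
tool_rot: [0.708, 0.707, 0.008, 0.007]
ft_force: [-0.2, 0.2, 0.3]
grip_width: 0.0001
grasp_force: 0.0
```

```bash
cat > meas.py <<'E'
from st import *
w=camera('wrist')
R=rect(w,(.50,.235),.042,.085,4000); R2=rect(w,(.50,.235),.120,.085,4000)
O=np.hstack([cv2.resize(R,(400,400)),cv2.resize(R2,(400,400))]); import sys; cv2.imwrite('pics/%s.png'%sys.argv[1],O[:,:,::-1])
print('rim',gradfit(w,(.497,.24),.120,np.arange(.028,.0351,.0005),st=.001,rng=.014))
print('ring',gradfit(w,(.499,.25),.042,[.04,.0405,.041],.004)[0])
print('platen',gradfit(w,(.499,.25),.042,[.064,.065],.004,half=.09,s=2500)[0])
print(get_obs()['eef_pos'],get_obs()['tool_rot'])
E
python3 meas.py e
```

```text
rim [(np.float32(20.0), np.float64(0.496), np.float64(0.239), np.float64(0.028)), (np.float32(20.0), np.float64(0.495), np.float64(0.239), np.float64(0.029)), (np.float32(20.0), np.float64(0.495), np.float64(0.239), np.float64(0.0285))]
ring (np.float32(19.238054), np.float64(0.4985), np.float64(0.2475), 0.041)
platen (np.float32(19.979876), np.float64(0.5), np.float64(0.249), 0.064)
[0.50679063 0.15105258 0.24106017] [0.7072558  0.70688126 0.00776768 0.00691238]
```

View pics/e.png

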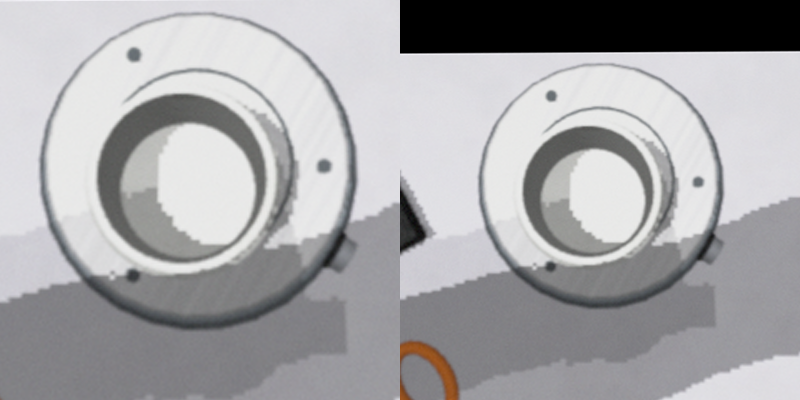

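The left (platen-plane) view gives the ring centre at (197,166) px, i.e. (0.499, 0.249). The right (rim-plane) view gives the rim centre at (590,193) px, so the jar is at about (0.496, 0.2385). The jar needs about +3 mm in x and +11 mm in y, so I'll push once from the -y side with the tool yawed 15 degrees.

drive_tool(increments=[[[-26, 28, 0], [5, 0, -5], 0], [[0, 0, -30], [5, 0, -5], 0], [[0, 0, -40], [0, 0, -5], 0], [[0, 0, -40], [0, 0, 0], 0], [[0, 0, -40], [0, 0, 0], 0], [[0, 0, -34], [0, 0, 0], 0], [[0, 0, 0], [0, 0, 0], 0], [[0, 0, 0], [0, 0, 0], 0]])

```text
clock: 5.97
eef_pos: [0.4789, 0.1793, 0.0545]
tool_rot: [0.791, 0.606, 0.068, -0.052]
ft_force: [-0.6, -0.4, 0.3]
grip_width: -0.0002
grasp_force: 0.0
```

```bash
cat > jf.py <<'E'
from st import *
ps=look()
for q in ('side','scene'):
  s=silhouettes('jar',ps[q])[0]; print(q,s['conf'],s['bbox'],fit(lambda x:cyl(x,.034,.042,.12),[(ps[q],s['region'])],[.495,.24],[.02,.02]))
E
python3 jf.py
```

```text
tcp [0.4821 0.18   0.058 ] [0.0018 0.0002 0.0022]Traceback (most recent call last):
  File "jf.py", line 4, in <module>
    s=silhouettes('jar',ps[q])[0]; print(q,s['conf'],s['bbox'],fit(lambda x:cyl(x,.034,.042,.12),[(ps[q],s['region'])],[.495,.24],[.02,.02]))
      ~~~~~~~~~~~~~~~~~~~~~~~~^^^
IndexError: list index out of range
```

drive_tool(increments=[[[1, 7, 0], [0, 0, 0], 0], [[1, 4, 0], [0, 0, 0], 0], [[1, 4, 0], [0, 0, 0], 0], [[1, 4, 0], [0, 0, 0], 0], [[1, 4, 0], [0, 0, 0], 0], [[0, 0, 0], [0, 0, 0], 0], [[-5, -18, 0], [0, 0, 0], 0], [[0, -20, 34], [0, 0, 0], 0]])

```text
clock: 6.83
eef_pos: [0.4742, 0.1632, 0.0849]
tool_rot: [0.791, 0.607, 0.064, -0.054]
ft_force: [-0.3, -1.7, -0.1]
grip_width: 0.0001
grasp_force: 0.0
```

drive_tool(increments=[[[0, 0, 40], [0, 0, 0], 0], [[0, 0, 40], [0, 0, 0], 0], [[0, 0, 40], [0, 0, 0], 0], [[0, 0, 30], [0, 0, 0], 0], [[0, 0, 0], [0, 0, 0], 0], [[0, 0, 0], [0, 0, 0], 0]])

```text
clock: 7.33
eef_pos: [0.4816, 0.1643, 0.243]
tool_rot: [0.791, 0.606, 0.073, -0.05]
ft_force: [0.1, -0.6, -1.2]
grip_width: 0.0001
grasp_force: 0.0
```

```bash
python3 meas.py f; python3 jf.py
```

```text
rim [(np.float32(19.080029), np.float64(0.497), np.float64(0.247), np.float64(0.029)), (np.float32(19.06639), np.float64(0.498), np.float64(0.246), np.float64(0.028)), (np.float32(19.019377), np.float64(0.497), np.float64(0.246), np.float64(0.028))]
ring (np.float32(17.59856), np.float64(0.5), np.float64(0.251), 0.0405)
platen (np.float32(18.654753), np.float64(0.4985), np.float64(0.2485), 0.064)
[0.48033725 0.16399057 0.24088314] [ 0.79088766  0.60571965  0.0707563  -0.05093093]
tcp [0.4792 0.1637 0.239 ] [0.0005 0.0001 0.0009]
side 0.92 [253.0, 174.2, 276.8, 211.0] (array([0.49653155, 0.24805782]), np.float64(0.10971411465349501))
scene 0.84 [238.2, 177.0, 265.9, 213.9] (array([0.49635025, 0.25075184]), np.float64(0.05058927282931136))
```

View pics/f.png

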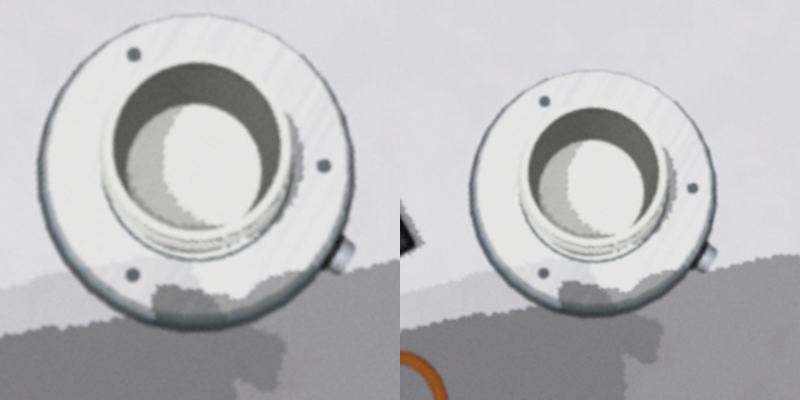

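The left (platen-plane) view shows the ring clear of the foot at the bottom, at (197,262), and the jar nearly central. By the wrist, side and scene fits it is about 2.5 mm off, which is inside the limit with margin. Next I'll view the control box.

drive_tool(increments=[[[18, -36, 0], [-5, 0, 0], 0], [[18, -36, 0], [-5, 0, 0], 0], [[18, -36, 0], [0, 0, 0], 0], [[18, -36, 0], [0, 0, 0], 0], [[18, -36, 0], [0, 0, 0], 0], [[18, -36, 0], [0, 0, 0], 0], [[18, -36, 0], [0, 0, 0], 0], [[0, 0, 0], [0, 0, 0], 0]])

```text
clock: 8.3
eef_pos: [0.6081, -0.0946, 0.2381]
tool_rot: [0.795, 0.607, 0.016, 0.019]
ft_force: [-0.4, 0.8, -1.0]
grip_width: 0.0001
grasp_force: 0.0
```

Run:
```python
from st import *
for _ in range(2): w=camera('wrist')
np.savez('box1.npz',**{k:w[k] for k in('image','K','view')})
o=get_obs();print(o['eef_pos'],o['tool_rot'],o['joint_pos'].round(3) if hasattr(o['joint_pos'],'round') else o['joint_pos'])
for q in('control_box','guard','guard_lip','jar'):
    for s in silhouettes(q,w)[:2]: print(q,round(s['conf'],2),np.round(s['bbox']),s['region'].sum())
s=silhouettes('control_box',w)[0]['region']
for y in(-.12,.1): print(fit(box,[(w,s)],[.675,-.071,y],[.02,.02,.1]))
```

```text
[ 0.60597325 -0.08961013  0.23851067] [0.79335452 0.60831758 0.01615995 0.01664859] [-0.147  0.429  0.289  1.385  0.     1.686]
control_box 0.75 [239.  67. 414. 243.] 25133
guard 0.59 [274. 101. 390. 227.] 11603
guard_lip 0.74 [275. 106. 388. 225.] 11369
(array([ 0.67185066, -0.07789515, -0.11711198]), np.float64(0.01832460093552679))
(array([ 0.67188876, -0.0777693 , -0.11960322]), np.float64(0.018076556660234))
```

```bash
cat > deck.py <<'E'
from fit import *
BX=np.array([.672,-.078,-.118])
def d2w(P,b=BX):
    P=np.atleast_2d(P)/1000.; a=np.radians(8); c,s=np.cos(a),np.sin(a)
    q=np.c_[-.0096+c*P[:,0]-s*P[:,2],P[:,1],.0571+s*P[:,0]+c*P[:,2]]
    C,S=np.cos(b[2]),np.sin(b[2])
    return np.c_[b[0]+C*q[:,0]-S*q[:,1],b[1]+S*q[:,0]+C*q[:,1],q[:,2]]
def flap(th=0):
    out=[]
    for x,z in((-80,12),(-80,30),(0,30),(0,0)):
        for y in(-45,45): out.append((50+x*np.cos(th)+z*np.sin(th),y,20-x*np.sin(th)+z*np.cos(th)))
    return np.array(out)
def guess_theta(p,reg):
    return min((1-((m:=mask(p,d2w(flap(t))))&(r:=cv2.resize(reg.astype(np.uint8),None,fx=4,fy=4,interpolation=0))).sum()/(m|r).sum(),t) for t in np.arange(0,.65,.05))
E
python3 - <<'E'
from deck import *
import numpy as np
w=camera('wrist')
s=silhouettes('guard',w)[0]['region']
print('guard fit',fit(lambda x:d2w(flap(),x),[(w,s)],BX,[.01,.01,.05]), guess_theta(w,s))
a=camera('scene');b=camera('side')
for n,p in(('scene',a),('side',b)):
    r=silhouettes('control_box',p)[0]['region']; sh=lambda x:np.vstack([box(x),d2w(flap(),x)])
    g=silhouettes('guard',p); 
    for q in g[:2]: print('g',q['conf'],np.round(q['bbox']), np.r_[proj(p,d2w(flap())).min(0),proj(p,d2w(flap())).max(0)].round())
    print(n,fit(sh,[(p,r)],BX,[.01,.01,.05]))
print('lip',d2w([-30,0,32]).round(4),'tip',d2w([-11,0,35]).round(4))
E
```

```text
guard fit (array([ 0.67363811, -0.07838084, -0.11173924]), np.float64(0.042437978697273504)) (np.float64(0.04397360695675334), np.float64(0.05))
g 0.89 [351. 211. 392. 244.] [344. 213. 391. 245.]
scene (array([ 0.67546816, -0.07190266, -0.15951159]), np.float64(0.07290850039198116))
g 0.58 [336. 243. 383. 285.] [335. 242. 379. 281.]
side (array([ 0.67372377, -0.07602265, -0.10471248]), np.float64(0.05046136101499421))
lip [[ 0.6285 -0.0728  0.0846]] tip [[ 0.6468 -0.075   0.0902]]
```

```bash
cat > plan.py <<'E'
from deck import *
import deck
from scipy.spatial.transform import Rotation as Ro
deck.BX[:]=[.6725,-.077,-.117]; b=deck.BX
e=np.array([np.cos(b[2]),np.sin(b[2]),0]);k=np.array([0,0,1.])
def state():
    P=[];Q=[]
    for _ in range(3): camera('wrist');o=get_obs();P.append(o['eef_pos']);Q.append(o['tool_rot'])
    q=np.mean(Q,0);return np.mean(P,0),Ro.from_quat(q/np.linalg.norm(q)),o
t=np.radians(50)
z=np.cos(t)*e-np.sin(t)*k; x=-np.sin(t)*e-np.cos(t)*k
RT=Ro.from_matrix(np.c_[x,np.cross(z,x),z])
def deckpos(p):
    a=np.radians(8);C,S=np.cos(b[2]),np.sin(b[2]);d=p-[b[0],b[1],0];q=np.array([C*d[0]+S*d[1]+.0096,-S*d[0]+C*d[1],d[2]-.0571])
    return np.array([np.cos(a)*q[0]+np.sin(a)*q[2],q[1],-np.sin(a)*q[0]+np.cos(a)*q[2]])*1000
def rep():
    p,R,o=state(); rv=np.degrees((RT*R.inv()).as_rotvec())
    print('tcp',p.round(4),'deck',deckpos(p).round(1),'rotvec left',rv.round(1),np.linalg.norm(rv).round(1),'ft',np.round(o['ft_force'],1),'j',np.round(o['joint_pos'],2))
    return p
if __name__=='__main__':
    p=rep()
    for w in ((-75,0,60),(-75,0,17),(-25,0,17),(-22,0,24),(-5,0,24)):
        print(w,d2w([w],b).round(4),'from here',((d2w([w],b)-p)*1000).round(1))
    print('per 10mm deck x',(d2w([[10,0,0]],b)-d2w([[0,0,0]],b))*1000,'deck z',(d2w([[0,0,10]],b)-d2w([[0,0,0]],b))*1000)
E
python3 plan.py
```

```text
tcp [ 0.6063 -0.0879  0.2408] deck [-28.8 -18.6 189.5] rotvec left [-39.2 -23.   92.6] 103.2 ft [ 0.2 -0.3 -0.4] j [-0.14  0.43  0.29  1.39 -0.    1.69]
(-75, 0, 60) [[ 0.5809 -0.0662  0.1061]] from here [[ -25.4   21.7 -134.7]]
(-75, 0, 17) [[ 0.5869 -0.0669  0.0635]] from here [[ -19.4   21.  -177.3]]
(-25, 0, 17) [[ 0.636  -0.0727  0.0705]] from here [[  29.8   15.2 -170.3]]
(-22, 0, 24) [[ 0.638  -0.0729  0.0778]] from here [[  31.7   15.  -163. ]]
(-5, 0, 24) [[ 0.6547 -0.0749  0.0802]] from here [[  48.5   13.  -160.6]]
per 10mm deck x [[ 9.83497907 -1.15597207  1.39173101]] deck z [[-1.38221617  0.16246128  9.90268069]]
```

drive_tool(increments=[[[-3, 1.5, 0], [-2.6, -1.5, 6.2], 0], [[-3, 1.5, 0], [-2.6, -1.5, 6.2], 0], [[-3, 1.5, 0], [-2.6, -1.5, 6.2], 0], [[-3, 1.5, 0], [-2.6, -1.5, 6.2], 0], [[-3, 1.5, 0], [-2.6, -1.5, 6.2], 0], [[-3, 1.5, 0], [-2.6, -1.5, 6.2], 0], [[-3, 1.5, 0], [-2.6, -1.5, 6.2], 0], [[-3, 1.5, 0], [-2.6, -1.5, 6.2], 0]])

```text
clock: 9.87
eef_pos: [0.5821, -0.0757, 0.2409]
tool_rot: [0.441, 0.873, -0.004, 0.21]
ft_force: [-0.1, -0.2, 0.1]
grip_width: -0.0
grasp_force: 0.0
```

drive_tool(increments=[[[-3, 1.5, 0], [-2.6, -1.5, 6.2], 0], [[-3, 1.5, 0], [-2.6, -1.5, 6.2], 0], [[-3, 1.5, 0], [-2.6, -1.5, 6.2], 0], [[-3, 1.5, 0], [-2.6, -1.5, 6.2], 0], [[-3, 1.5, 0], [-2.6, -1.5, 6.2], 0], [[-3, 1.5, 0], [-2.6, -1.5, 6.2], 0], [[-3, 1.5, 0], [-2.6, -1.5, 6.2], 0], [[0, 0, 0], [0, 0, 0], 0]])

```text
clock: 10.53
eef_pos: [0.5587, -0.066, 0.2389]
tool_rot: [0.053, 0.94, -0.022, 0.337]
ft_force: [-0.7, 0.3, 0.3]
grip_width: 0.0002
grasp_force: 0.0
```

```bash
python3 plan.py
```

```text
tcp [ 0.5608 -0.066   0.2407] deck [-76.1  -2.1 196.1] rotvec left [ 0.2 -0.5  0. ] 0.5 ft [-0.6 -0.4  0.8] j [-0.11 -0.08 -0.58  0.39 -0.01 -0.  ]
(-75, 0, 60) [[ 0.5809 -0.0662  0.1061]] from here [[  20.1   -0.3 -134.6]]
(-75, 0, 17) [[ 0.5869 -0.0669  0.0635]] from here [[  26.1   -1.  -177.2]]
(-25, 0, 17) [[ 0.636  -0.0727  0.0705]] from here [[  75.2   -6.7 -170.2]]
(-22, 0, 24) [[ 0.638  -0.0729  0.0778]] from here [[  77.2   -7.  -162.9]]
(-5, 0, 24) [[ 0.6547 -0.0749  0.0802]] from here [[  93.9   -8.9 -160.5]]
per 10mm deck x [[ 9.83497907 -1.15597207  1.39173101]] deck z [[-1.38221617  0.16246128  9.90268069]]
```

drive_tool(increments=[[[5, 0, -35], [0, 0, 0], 0], [[5, 0, -35], [0, 0, 0], 0], [[5, 0, -35], [0, 0, 0], 0], [[5, 0, -35], [0, 0, 0], 0], [[6, -1, -37], [0, 0, 0], 0], [[0, 0, 0], [0, 0, 0], 0], [[0, 0, 0], [0, 0, 0], 0]])

```text
clock: 11.27
eef_pos: [0.5857, -0.066, 0.0593]
tool_rot: [0.053, 0.941, -0.021, 0.333]
ft_force: [0.1, 0.0, 0.2]
grip_width: 0.0003
grasp_force: 0.0
```

```bash
python3 plan.py | head -4
python3 - <<'E'
from st import *
a=camera('side');w=camera('wrist')
O=np.hstack([cv2.resize(a['image'][205:325,290:450],(480,360),interpolation=cv2.INTER_CUBIC),cv2.resize(w['image'],(320,360))])
cv2.imwrite('pics/g.png',O[:,:,::-1])
E
```

```text
tcp [ 0.5891 -0.0665  0.0658] deck [-72.5   0.7  19. ] rotvec left [ 0.2 -0.3 -0.1] 0.4 ft [-0.1 -0.2  1.2] j [-0.11  0.28 -0.78 -0.18 -0.01  0.  ]
(-75, 0, 60) [[ 0.5809 -0.0662  0.1061]] from here [[-8.2  0.3 40.2]]
(-75, 0, 17) [[ 0.5869 -0.0669  0.0635]] from here [[-2.3 -0.4 -2.4]]
(-25, 0, 17) [[ 0.636  -0.0727  0.0705]] from here [[46.9 -6.2  4.6]]
```

View pics/g.png

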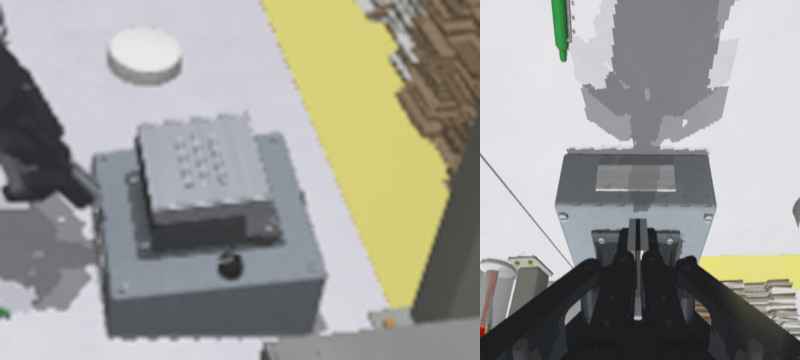

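The left half shows the tool tip at the box's front edge, about (90,185), in line with the guard's opening, and the cover shut. The wrist half shows the fingers centred on the box at column 640. I'll go in under the lip.

drive_tool(increments=[[[20, -2.5, 1.5], [0, 0, 0], 0], [[12, -1.5, 1], [0, 0, 0], 0], [[6, -1, 1], [0, 0, 0], 0], [[5, -0.5, 1], [0, 0, 0], 0], [[0, 0, 0], [0, 0, 0], 0], [[0, 0, 0], [0, 0, 0], 0]])

```text
clock: 12.02
eef_pos: [0.6299, -0.072, 0.0688]
tool_rot: [0.053, 0.939, -0.022, 0.338]
ft_force: [-1.0, 0.0, -2.0]
grip_width: -0.0
grasp_force: 0.9
```

```bash
cat > chk.py <<'E'
from plan import *
rep()
for n in('side','scene'):
    p=camera(n)
    for s in silhouettes('guard',p)[:1]: print(n,s['conf'],np.round(s['bbox']),guess_theta(p,s['region']))
E
python3 chk.py
```

```text
tcp [ 0.6297 -0.072   0.0683] deck [-31.6   0.   15.7] rotvec left [ 0.2 -0.5 -0.2] 0.6 ft [-1.1 -0.2 -1.9] j [-0.11  0.33 -0.68 -0.13 -0.01 -0.  ]
side 0.87 [336. 240. 385. 287.] (np.float64(0.1290374873353597), np.float64(0.05))
scene 0.66 [225. 204. 276. 233.] (np.float64(1.0), np.float64(0.0))
```

drive_tool(increments=[[[1, 0, 4], [0, 0, 0], 0], [[1, 0, 4], [0, 0, 0], 0], [[4, -0.5, 0.5], [0, 0, 0], 0], [[4, -0.5, 0.5], [0, 0, 0], 0], [[4, -0.5, 0.5], [0, 0, 0], 0], [[0, 0, 0], [0, 0, 0], 0]])

```text
clock: 12.87
eef_pos: [0.6454, -0.0736, 0.0782]
tool_rot: [0.053, 0.939, -0.022, 0.338]
ft_force: [-2.6, 0.1, -1.4]
grip_width: -0.0004
grasp_force: 1.5
```

```bash
python3 chk.py
```

```text
tcp [ 0.645  -0.0736  0.0781] deck [-15.    0.2  23.3] rotvec left [ 0.2 -0.4 -0.2] 0.5 ft [-1.   0.3 -2.5] j [-0.11  0.33 -0.63 -0.08 -0.01 -0.  ]
side 0.74 [339. 240. 388. 285.] (np.float64(0.11317200999058263), np.float64(0.35000000000000003))
```

drive_tool(increments=[[[3, -0.4, 0.4], [0, 0, 0], 0], [[3, -0.4, 0.4], [0, 0, 0], 0], [[3, -0.4, 0.4], [0, 0, 0], 0], [[2, -0.2, 0.3], [0, 0, 0], 0], [[0, 0, 0], [0, 0, 0], 0], [[0, 0, 0], [0, 0, 0], 0]])

```text
clock: 13.72
eef_pos: [0.6556, -0.075, 0.0793]
tool_rot: [0.053, 0.939, -0.022, 0.338]
ft_force: [-1.3, 0.3, -2.2]
grip_width: 0.0002
grasp_force: 0.2
```

```bash
python3 chk.py
```

```text
tcp [ 0.6556 -0.075   0.0794] deck [-4.3  0.  23.1] rotvec left [ 0.2 -0.4 -0.2] 0.5 ft [-2.1  1.  -1.1] j [-0.11  0.35 -0.6  -0.07 -0.01 -0.  ]
side 0.65 [341. 234. 386. 286.] (np.float64(0.12334528711205561), np.float64(0.5))
scene 0.68 [354. 207. 398. 242.] (np.float64(0.1529133858267716), np.float64(0.5))
```

drive_tool(increments=[[[2, -0.2, 0.3], [0, 0, 0], 0], [[2, -0.2, 0.3], [0, 0, 0], 0], [[0, 0, 0], [0, 0, 0], 0]])

```text
clock: 14.32
eef_pos: [0.6563, -0.0751, 0.0788]
tool_rot: [0.053, 0.94, -0.022, 0.335]
ft_force: [-18.4, 2.2, 10.4]
grip_width: -0.0
grasp_force: 9.2
```

```bash
python3 plan.py|head -1; python3 plan.py|head -1
```

```text
tcp [ 0.6563 -0.075   0.0788] deck [-3.7  0.1 22.4] rotvec left [ 0.2 -0.7 -0.1] 0.8 ft [-18.    2.1  10.1] j [-0.11  0.35 -0.6  -0.06 -0.01 -0.  ]
tcp [ 0.6563 -0.075   0.0788] deck [-3.7  0.  22.4] rotvec left [ 0.2 -0.7 -0.1] 0.8 ft [-17.7   1.1  10.6] j [-0.11  0.35 -0.6  -0.06 -0.01 -0.  ]
```

The 18 N reaction points forwards and up, which matches a toggle leaning back against its end stop, so it is fully over. I'll withdraw.

drive_tool(increments=[[[-8, 1, -1.1], [0, 0, 0], 0], [[-12, 1.4, -1.7], [0, 0, 0], 0], [[-12, 1.4, -1.7], [0, 0, 0], 0], [[-12, 1.4, -1.7], [0, 0, 0], 0], [[-20, 2.3, -2.8], [0, 0, 0], 0], [[-25, 0, 0], [0, 0, 0], 0], [[-20, 0, 20], [0, 0, 0], 0], [[0, 0, 40], [0, 0, 0], 0]])

```text
clock: 15.28
eef_pos: [0.5412, -0.0669, 0.1227]
tool_rot: [0.053, 0.943, -0.021, 0.329]
ft_force: [0.5, -0.3, -2.2]
grip_width: 0.0001
grasp_force: 0.0
```

drive_tool(increments=[[[-10, 0, 38], [0, 0, 0], 0], [[-10, 0, 38], [0, 0, 0], 0], [[0, 0, 0], [0, 0, 0], 0], [[0, 0, 0], [0, 0, 0], 0]])

```text
clock: 15.62
eef_pos: [0.5334, -0.0683, 0.2132]
tool_rot: [0.053, 0.937, -0.022, 0.343]
ft_force: [0.2, -0.2, -0.8]
grip_width: -0.0001
grasp_force: 0.0
```

```bash
python3 chk.py; python3 jf.py
python3 - <<'E'
from plan import *
for n in('side','scene','wrist'):
    p=camera(n)
    for q in('guard','toggle'):
        for s in silhouettes(q,p)[:2]: print(n,q,round(s['conf'],2),np.round(s['bbox']))
    if n!='wrist': 
        for q,t in(('tip off',-11),('tip on',11)): print(q,proj(p,d2w([t,0,35])).round())
E
```

```text
tcp [ 0.5308 -0.0679  0.2076] deck [-110.    -7.5  167.5] rotvec left [ 0.3 -0.3 -0.2] 0.5 ft [ 0.8 -0.6  0.5] j [-0.13 -0.11 -0.7   0.29  0.01 -0.02]
side 0.57 [337. 242. 385. 285.] (np.float64(0.13359465621375144), np.float64(0.05))
scene 0.72 [344. 212. 396. 245.] (np.float64(0.12856722565460432), np.float64(0.0))
tcp [ 0.5299 -0.0677  0.2053] [0.0003 0.0001 0.0007]
side guard 0.77 [334. 244. 381. 288.]
tip off [[347. 263.]]
tip on [[357. 262.]]
scene guard 0.68 [346. 213. 395. 243.]
scene toggle 0.41 [198. 226. 224. 242.]
scene toggle 0.39 [239. 180. 265. 215.]
tip off [[360. 233.]]
tip on [[368. 230.]]
wrist guard 0.67 [229. 192. 335. 265.]Traceback (most recent call last):
  File "jf.py", line 4, in <module>
    s=silhouettes('jar',ps[q])[0]; print(q,s['conf'],s['bbox'],fit(lambda x:cyl(x,.034,.042,.12),[(ps[q],s['region'])],[.495,.24],[.02,.02]))
      ~~~~~~~~~~~~~~~~~~~~~~~~^^^
IndexError: list index out of range
```

```bash
python3 -c "
from workcell import job_done
print(job_done())"
```

```text
the job is handed in; nothing more can be done
None
```

I nudged the jar to about 2.5 mm from the ring's centre by my camera fits (limit 6 mm), threw the toggle back until it pressed on its end stop, let the cover drop shut, and handed the job in. No verdict came back, and I got no fresh fix on the jar after that nudge.

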